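# Fetch the boxed-in spare fan from the parts nook and fit it in the open laptop

## Task

The laptop's spare cooling fan lies at the back of the little wooden nook, boxed in by the spray can, the square tin and the screw jar. Leaving the fan where it is, first stand all three out of the way on the dark side mat, then lay the fan flat and square in the middle of the empty fan bay of the opened laptop, and then put the can, the tin and the jar back upright in the nook, each in exactly the place where it stood at the start and the tin square to the nook as before. Knock nothing over, and leave the mouse and the screwdriver alone.

Things in the scene. Friction and masses are not known exactly. Their poses are not given: they have to be found in the camera images.
- can: Loose spray can, bare aluminium with a narrower white cap; cylinder 52 mm across and 90 mm high, cap 42 mm across on top, 115 mm high in all, 150 to 310 g. Origin: centre of its underside; z up its axis. Stands in the nook at one of three places (left of, right of or in front of the fan); which one changes from start to start.
- tin: Loose square steel tin, 52 x 52 mm and 85 mm high, with a black screw cap 28 mm across on top, 100 mm high in all, 170 to 340 g. Origin: centre of its underside; z up, x and y square to its sides. Starts square to the nook, at one of the three places.
- jar: Loose round screw jar, white plastic with a dark steel lid of the same width: cylinder 60 mm across and 80 mm high, 140 to 280 g. Origin: centre of its underside; z up. Starts at one of the three places.
- fan: Loose laptop cooling fan: flat square black box 54 x 54 x 16 mm, round silver rotor on top (does not turn), 60 g. Origin: centre of its underside; z up, x and y square to its sides. Lies on the nook's floor near the nook's origin, turned a little. Only 4 to 14 mm separate it from the can, tin, jar and back wall: too little for fingers until they are cleared.
- nook: Fixed wooden nook, open above and towards the robot. Floor 8 mm thick; walls at the back (+x) and both sides (inner faces at y = +-108 mm), tops 38 mm above the bench. Origin: on the bench under the fan's place, 36 mm before the back wall, 112 mm behind the front edge; x to the back, y left. The three places: about 63 mm left (+y), 63 mm right (-y), 65 mm in front (-x) of the origin.
- mat: Fixed dark rubber side mat, 340 x 150 mm and 4 mm thick, on the bench to the left or right of the nook: the area for the things put aside. Origin: centre of its underside; x along its long side, z up.
- laptop: Fixed small laptop, upside down, bottom cover off, on the far side of the nook from the mat. Origin: on the bench under the centre of its empty fan bay. Bay: square to the axes, 74 x 74 mm inside, floor 8 mm above the bench, framed by black ribs 4 mm thick rising 5 mm above that floor; nothing on the laptop is over 15 mm above the bench. Laptop spans x -161 to 101 mm, y +-91 mm.
- mouse: Bystander: loose black computer mouse, 100 x 58 x 32 mm, on the bench beyond the nook. Origin: centre of its underside. Leave alone.
- driver: Bystander: loose screwdriver, 150 mm long, red handle, lying on the bench beyond the nook. Origin: under it, near its middle. Leave alone.
Not all that is in view belongs to the job. Leave any blue, purple or turquoise look-alike of the jar alone.

How it is judged:
On the way, in this order (a step that is already met when the one before it is completed fails the run):
1. can, tin and jar all stand upright on the side mat, the fan still where it was (within 30 mm) (x of can in the frame of mat between -0.165 and 0.165 m and y of can in the frame of mat between -0.07 and 0.07 m and z of can in the frame of mat between 0 and 0.009 m and angle between each of can, tin, jar's own z axis and vertical below 0.1 rad and linear speed of each of can, tin, jar below 0.03 m/s and x of tin in the frame of mat between -0.165 and 0.165 m and y of tin in the frame of mat between -0.07 and 0.07 m and z of tin in the frame of mat between 0 and 0.009 m and x of jar in the frame of mat between -0.165 and 0.165 m and y of jar in the frame of mat between -0.07 and 0.07 m and z of jar in the frame of mat between 0 and 0.009 m and distance of fan from where it was at the start of the episode below 0.03 m), for 0.2 s.
2. the fan lies flat and square in the laptop's fan bay, the can, tin and jar still standing out on the mat (horizontal distance between fan and laptop below 0.013 m and z of fan in the frame of laptop between 0.004 and 0.012 m and angle between each of fan, can, tin, jar's own z axis and vertical below 0.1 rad and linear speed of fan below 0.02 m/s and (angle between the x axis of fan and the x axis of laptop, either way round below 0.25 rad or angle between the x axis of fan and the y axis of laptop, either way round below 0.25 rad) and x of can in the frame of mat between -0.165 and 0.165 m and y of can in the frame of mat between -0.07 and 0.07 m and z of can in the frame of mat between 0 and 0.009 m and linear speed of each of can, tin, jar below 0.03 m/s and x of tin in the frame of mat between -0.165 and 0.165 m and y of tin in the frame of mat between -0.07 and 0.07 m and z of tin in the frame of mat between 0 and 0.009 m and x of jar in the frame of mat between -0.165 and 0.165 m and y of jar in the frame of mat between -0.07 and 0.07 m and z of jar in the frame of mat between 0 and 0.009 m), for 0.2 s.
At the end, for the whole second after the job is handed in: The fan lies flat on the floor of the fan bay, within 13 mm of its centre and square to it within 0.25 rad; can, tin and jar stand upright (within 0.1 rad), each within 15 mm of where it stood at the start, the tin square to the nook within 0.25 rad; all at rest (horizontal distance between fan and laptop below 0.013 m and z of fan in the frame of laptop between 0.004 and 0.012 m and angle between each of fan, can, tin, jar's own z axis and vertical below 0.1 rad and linear speed of each of fan, can, tin, jar below 0.02 m/s and (angle between the x axis of fan and the x axis of laptop, either way round below 0.25 rad or angle between the x axis of fan and the y axis of laptop, either way round below 0.25 rad) and distance of each of can, tin, jar from where it was at the start of the episode below 0.015 m and (angle between the x axis of tin and the x axis of nook, either way round below 0.25 rad or angle between the x axis of tin and the y axis of nook, either way round below 0.25 rad)); the robot touches nothing.
It fails at once if a bystander is moved more than 20 mm (distance of any of mouse, driver from where it was at the start of the episode above 0.02 m).
It fails at once if the can, tin or jar is knocked over (leans more than 0.6 rad) (angle between any of can, tin, jar's own z axis and vertical above 0.6 rad).
It also fails if it takes over 152 s, if anything falls off the work surface, if the arm or the gripper's body presses on something with over 40 N, if the wrist force passes 120 N, or if a joint passes its speed limit or range.

## Robot

A 7-joint arm with a two-finger parallel gripper is mounted at the origin on the work surface. World frame = base frame: x ahead of the robot, y to its left, z up, the work surface at z = 0. Lengths are in m, angles in rad, forces in N, time in s.
With the tool pointing down it reaches from about 0.4 to 0.85 m from the base axis. Payload 10.4 kg.
Tool frame: the origin (TCP) lies midway between the tips of the shut fingers; the grasp point (between the pads) lies 19 mm behind it; z points along the fingers, x is the direction in which the jaws open and shut, and the axes are right-handed (so a half turn about z gives the same grasp; the last joint's range is limited). The gripper opens to 87 mm and grips with 3 to 60 N. Pads are 19 mm wide; open, the fingers measure 117 mm over their backs; the gripper's body (75 mm by 190 mm) begins 51 mm behind the grasp point.
Start: joints at [-1.142, 0.332, -0.065, 1.46, 0.022, 1.35, -0.088], TCP at [0.273, 0.562, 0.223] pointing down, gripper open.
Joint ranges: [-2.6, 2.6], [-0.5, 2.12], [-1.47, 1.34], [0.16, 2.42], [-1.27, 4.41], [0.06, 2.06], [-2.6, 2.6]. Speed limits (rad/s): [2.22, 2.22, 2.79, 2.79, 3.14, 3.14, 3.14].

## Interface

Orientations are given as a unit quaternion [x, y, z, w].
In Python, from bench import r gives the robot as it stands. The module is installed in compiled form; this text tells all that it offers.
- The arm moves only by the tool play_rows, never from a script. Its argument "commands" is a list of rows, each a list of 7 numbers: the shift along the world's x, y, z in cm, then the turn, a rotation vector about the world's x, y, z in rad, then the finger opening in cm, from 0 to 8.7. A call has 1 to 20 rows; each row shifts and turns the commanded pose from where the row before left it; what a row does not reach is not made up. A row lasts 1/8 s, in which the tool goes at most 62.5 mm and 10.7 degrees, less where a joint would pass 70% of its speed; a pose out of reach is approached as far as the arm can. A call is refused whole if a number of a shift passes 6.25 or a number of a turn 0.188, either way. A call with a gripper value outside its range is refused whole. The fingers move at their own pace and stop on an object; "grip_force" is the grip in N (left out, the last holds). Time passes only in rows, so rows that do not move let the fingers close. It gives the time, the measured TCP pose, the force and the opening at its end, in the units of the state.
- r.read_state(): the state, without advancing time (a new reading comes with each control period).
- r.camera(name): name is "scene" or "top"; returns a dict with "img" (480x640x3 uint8, red, green, blue), "K" (3x3 intrinsics, pixels), "k1" (the pictures are not rectified: a ray, as slopes to the right and down, at radius r is drawn at 1 + k1 r^2 times it, then the intrinsics apply), "camera_from_world" (4x4, takes a point from world to camera coordinates). Camera axes: x right, y down, z forward; pixel columns grow to the right and rows downward; lengths in m; the calibration is good to about 2 mm. A picture is of the moment at which its call begins. There is no depth.
- r.close_job(): hands the job in, once; it reports no verdict.
The state is a dict: "time": time; "joint_positions": joint angles; "joint_vel": joint speeds; "joint_torque": joint torques, N m; "ee_pos": TCP position; "eef_rot": TCP orientation; "ft_force": force on the tool from outside, world axes, zero at the start; "torque": the same for the moment, N m; "width": finger opening in m.
Only numpy, scipy, OpenCV 4.12 (cv2) and the standard library are available. Lean on these libraries where they do the work, as an engineer would, in place of code of your own. Each camera call takes 0.05 s, during which the arm holds its last target. There are 200 camera calls.

## Working session

There is one attempt and no reset: what is moved stays moved. The work goes in short steps, Python scripts to look and compute and a tool call to move; the robot and the scene stay as the last step left them, time stands still between calls to the robot, and variables do not carry over. Pictures are saved under pics/ and viewed, about 12 in all and at most 16, crops included, and the job is handed in when it is done.

Besides the shell and the picture viewer there is one more tool, called by a JSON object that holds its "op" and its "data". play_rows: Moves the arm, as the interface text tells. Its arguments: {"type":"object","properties":{"commands":{"type":"array","items":{"type":"array","items":{"type":"number"}}},"grip_force":{"type":"number"}},"required":["commands"]}

```bash
mkdir -p pics; cat > h.py <<'E'
import numpy as np, cv2
from bench import r
def snap(name,fn,crop=None,scale=1):
    c=r.camera(name); im=c["img"][:,:,::-1].copy()
    np.savez(f"{name}.npz",K=c["K"],k1=c["k1"],T=c["camera_from_world"],img=im)
    save(im,fn,crop,scale); return c
def save(im,fn,crop=None,scale=1):
    if crop: x0,y0,x1,y1=crop; im=im[y0:y1,x0:x1]
    if scale!=1: im=cv2.resize(im,None,fx=scale,fy=scale,interpolation=cv2.INTER_CUBIC)
    cv2.imwrite("pics/"+fn,im)
def cam(name):
    d=np.load(name+".npz"); return d["K"],float(d["k1"]),d["T"]
def pix2w(name,uv,z):
    K,k1,T=cam(name); out=[]
    for p in np.atleast_2d(uv):
        s=cv2.undistortPoints(np.array([[p]],float),K,np.array([k1,0,0,0,0.]))[0,0]
        R,t=T[:3,:3],T[:3,3]; o=-R.T@t; d=R.T@np.array([s[0],s[1],1]); out.append(o+d*(z-o[2])/d[2])
    return np.array(out)
def w2pix(name,P):
    K,k1,T=cam(name)
    return cv2.projectPoints(np.atleast_2d(P).astype(float),cv2.Rodrigues(T[:3,:3])[0],T[:3,3],K,np.array([k1,0,0,0,0.]))[0][:,0]
E
python3 - <<'E'
from h import *
snap("top","top0.png");snap("scene","scene0.png")
print(r.read_state())
for n in("top","scene"):
    K,k1,T=cam(n);print(n,K[0,0],k1,-T[:3,:3].T@T[:3,3])
E
```

```text
{'time': 0.1, 'joint_positions': array([-1.14161339,  0.33281079, -0.06470255,  1.46086485,  0.02160123,
        1.34990635, -0.08850019]), 'joint_vel': array([ 2.24764565e-03,  6.39159188e-04, -5.89514074e-06, -2.90856635e-03,
        4.95381488e-04,  5.78647193e-04,  6.68823767e-05]), 'joint_torque': array([ 1.91584855e-03, -6.24547076e+01,  2.48948793e-02, -3.90717316e+01,
       -6.14750572e-02,  3.66778078e-02,  4.91704998e-05]), 'ee_pos': array([0.27270479, 0.56197464, 0.2218286 ]), 'eef_rot': array([ 8.47511063e-01,  5.30777335e-01, -5.31923153e-04,  3.68193970e-04]), 'ft_force': array([0.03380489, 0.80529843, 0.05323591]), 'torque': array([-0.01524304,  0.00234001, -0.0113134 ]), 'width': 0.08679254216396705}
top 538.7170440769327 -0.11713765999790174 [0.40164126 0.00939572 1.19711147]
scene 481.58191027192294 -0.128869745021297 [0.98541777 0.57548298 0.72235235]
```

View pics/top0.png

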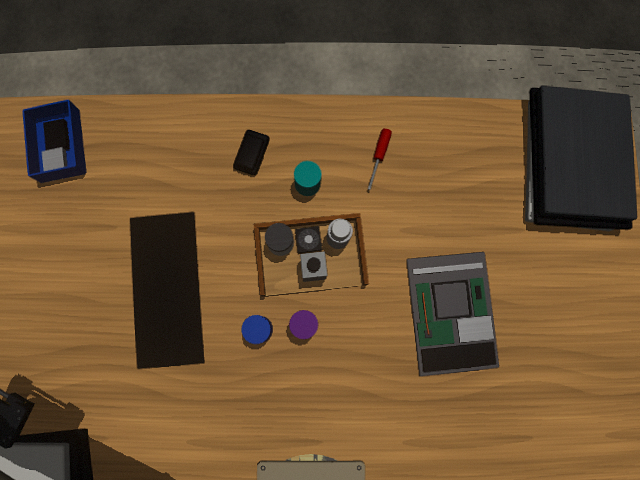

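View pics/scene0.png

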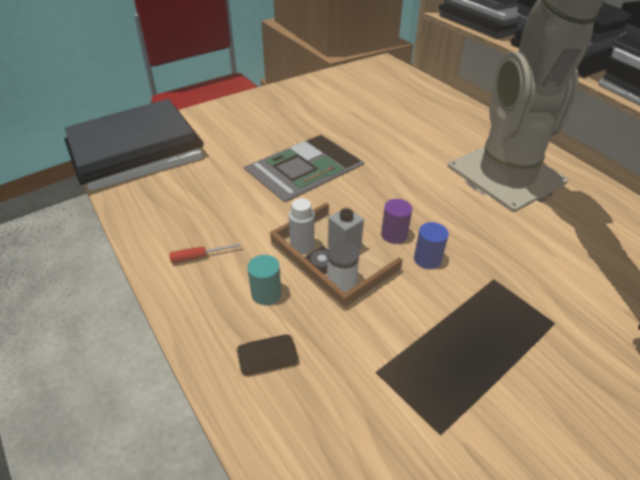

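Top view: jar (dark lid) at (279,240), fan (308,239), can with white cap (340,232), square tin with black cap (313,265). The blue (257,330), purple (303,325) and teal (307,178) jars are look-alikes to leave alone. The mat is at (167,290) and the laptop bay at (451,299). I'll confirm in enlarged crops.

```bash
python3 - <<'E'
from h import *
im=np.load("top.npz")["img"]
save(im,"c1.png",(240,200,380,310),5.7)
save(im,"c2.png",(400,245,510,380),4.4)
E
```

```text
(no output)
```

View pics/c1.png

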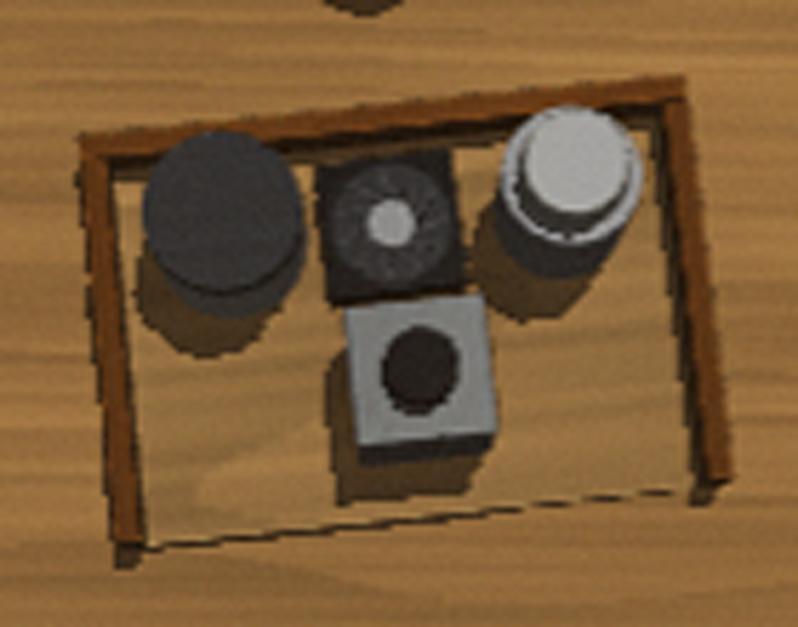

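View pics/c2.png

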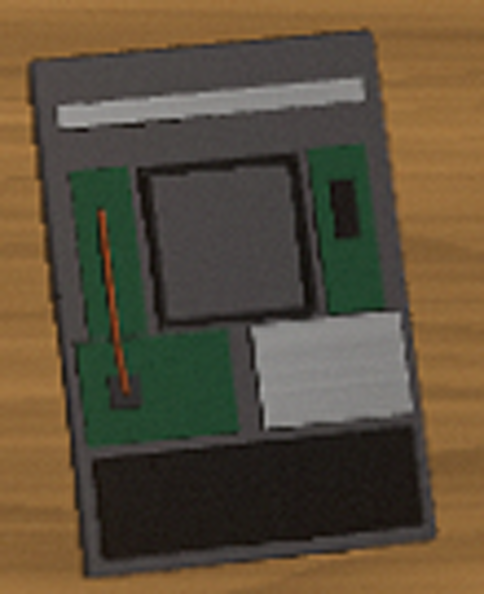

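Confirmed: the crop shows the jar, fan, can and tin inside the nook, and the framed square is the empty bay. Next I measure.

```bash
cat >> h.py <<'E'
def crop2(pts,off,s): return (np.array(pts,float)+.5)/s-.5+np.array(off)
def ang(P,Q): d=(Q-P)[:2]; return np.degrees(np.arctan2(d[1],d[0]))
E
python3 - <<'E'
from h import *
np.set_printoptions(precision=4,suppress=True)
c1=lambda p:crop2(p,(240,200),5.7)
c2=lambda p:crop2(p,(400,245),4.4)
def quad(n,pts,z):
    P=pix2w("top",pts,z); print(n,P.mean(0),"sides",[round(np.linalg.norm(P[i]-P[(i+1)%4])*1000) for i in range(4)],"ang of y-edges",ang(P[1],P[0]),ang(P[2],P[3]),"x-edges",ang(P[3],P[0]),ang(P[2],P[1])); return P
P=quad("nook",c1([(80,137),(685,78),(730,482),(115,545)]),.038)
quad("tin",c1([(346,308),(482,295),(496,432),(358,447)]),.093)
quad("fan",c1([(318,168),(450,150),(465,290),(332,304)]),.024)
quad("bay",c2([(140,168),(295,154),(315,312),(160,328)]),.013)
L=quad("laptop",c2([(30,62),(370,30),(437,535),(87,577)]),.01)
u=(L[3]+L[2]-L[0]-L[1])/2; print("bay from laptop",(L[0]+L[1])/2+u*101/262)
quad("mat",[(130,219),(194,212),(204,361),(138,368)],.004)
print("tincap",pix2w("top",c1([(420,370)]),.108))
print("jar",pix2w("top",c1([(223,212)]),.088))
print("can cap",pix2w("top",c1([(575,160)]),.123),"body",pix2w("top",c1([(571,173)]),.098))
print("fanhub",pix2w("top",c1([(391,223)]),.024))
print("lookalikes blue,purple,teal",pix2w("top",[(257,329),(303,324),(307,177)],.08))
im=np.load("scene.npz")["img"]; save(im,"s1.png",(250,180,460,330),3.8)
E
```

```text
nook [0.5599 0.0029 0.038 ] sides [234, 157, 234, 157] ang of y-edges 96.23072899334306 96.23959430720666 x-edges 6.1410194716115205 5.889556014469956
tin [ 0.5299 -0.0032  0.093 ] sides [50, 50, 50, 51] ang of y-edges 95.98793057220692 96.64052952284824 x-edges 5.471659217484036 5.998468980726183
fan [0.5933 0.0078 0.024 ] sides [52, 55, 52, 54] ang of y-edges 98.42725845873517 96.5469422335528 x-edges 6.46866205223203 6.320420763044645
bay [ 0.4637 -0.3111  0.013 ] sides [81, 80, 80, 81] ang of y-edges 95.21940109749944 95.56343620138851 x-edges 5.964034985105411 5.603264270232379
laptop [ 0.4345 -0.3138  0.01  ] sides [179, 258, 180, 259] ang of y-edges 95.69601164302988 95.92407352826206 x-edges 5.487740068775855 5.808870638007931
bay from laptop [ 0.4639 -0.3109  0.01  ]
mat [0.4832 0.323  0.004 ] sides [147, 333, 147, 334] ang of y-edges 96.67841771001528 96.98911512870693 x-edges 6.041267933302959 5.887601757848007
tincap [[ 0.5282 -0.0028  0.108 ]]
jar [[0.5881 0.0695 0.088 ]]
can cap [[ 0.6021 -0.0573  0.123 ]] body [[ 0.602  -0.0574  0.098 ]]
fanhub [[0.5952 0.0079 0.024 ]]
lookalikes blue,purple,teal [[0.3973 0.1115 0.08  ]
 [0.4082 0.0172 0.08  ]
 [0.72   0.0116 0.08  ]]
```

View pics/s1.png

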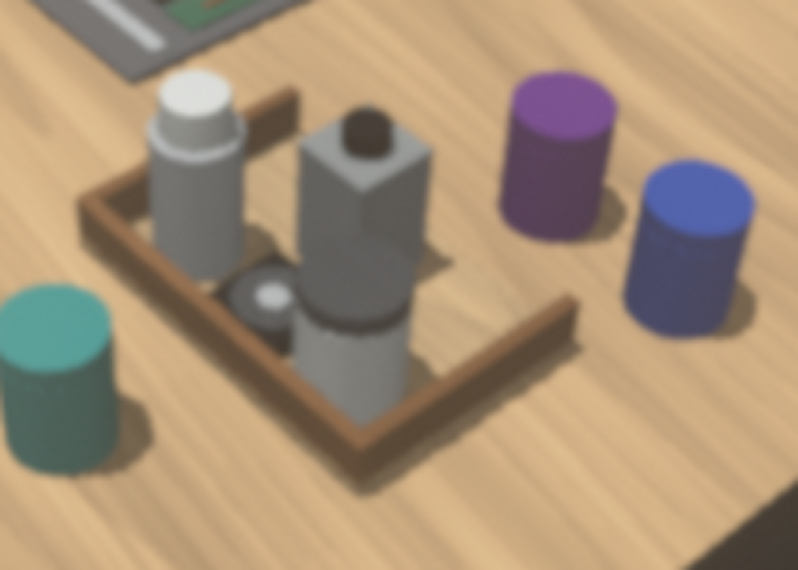

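Everything is turned about 6° (0.105 rad). I'll grip with the jaws along the nook's y (96°), which means turning +0.557 rad. First I go above the tin.

{"op": "play_rows", "data": {"commands": [[1.28, -2.83, 0, 0, 0, 0.093, 8.7], [1.28, -2.83, 0, 0, 0, 0.093, 8.7], [1.28, -2.83, 0, 0, 0, 0.093, 8.7], [1.28, -2.83, 0, 0, 0, 0.093, 8.7], [1.28, -2.83, 0, 0, 0, 0.093, 8.7], [1.28, -2.83, 0, 0, 0, 0.093, 8.7], [1.28, -2.83, 0, 0, 0, 0, 8.7], [1.28, -2.83, 0, 0, 0, 0, 8.7], [1.28, -2.83, 0, 0, 0, 0, 8.7], [1.28, -2.83, 0, 0, 0, 0, 8.7], [1.28, -2.83, 0, 0, 0, 0, 8.7], [1.28, -2.83, 0, 0, 0, 0, 8.7], [1.28, -2.83, 0, 0, 0, 0, 8.7], [1.28, -2.83, 0, 0, 0, 0, 8.7], [1.28, -2.83, 0, 0, 0, 0, 8.7], [1.28, -2.83, 0, 0, 0, 0, 8.7], [1.28, -2.83, 0, 0, 0, 0, 8.7], [1.28, -2.83, 0, 0, 0, 0, 8.7], [1.28, -2.83, 0, 0, 0, 0, 8.7], [1.28, -2.73, 0, 0, 0, 0, 8.7]], "grip_force": 30}}

```text
time: 2.6
ee_pos: [0.529, -0.0037, 0.2223]
eef_rot: [0.669, 0.744, -0.0, -0.0]
ft_force: [1.0, 0.1, -0.6]
width: 0.087
```

{"op": "play_rows", "data": {"commands": [[0, 0, -3, 0, 0, 0, 8.7], [0, 0, -3, 0, 0, 0, 8.7], [0, 0, -3, 0, 0, 0, 8.7], [0, 0.1, -2.5, 0, 0, 0, 8.7], [0, 0, -2, 0, 0, 0, 8.7], [0, 0, -1.6, 0, 0, 0, 8.7], [0, 0, -1, 0, 0, 0, 8.7], [0, 0, 0, 0, 0, 0, 8.7], [0, 0, 0, 0, 0, 0, 5], [0, 0, 0, 0, 0, 0, 4.5], [0, 0, 0, 0, 0, 0, 4.5], [0, 0, 0, 0, 0, 0, 4.5], [0, 0, 0, 0, 0, 0, 4.5], [0, 0, 0, 0, 0, 0, 4.5]]}}

```text
time: 4.35
ee_pos: [0.529, -0.002, 0.0617]
eef_rot: [0.669, 0.744, 0.0, 0.0]
ft_force: [0.1, -1.9, 1.8]
width: 0.0521
```

{"op": "play_rows", "data": {"commands": [[0, 0, 0.5, 0, 0, 0, 3], [0, 0, 1.5, 0, 0, 0, 3], [0, 0, 2.5, 0, 0, 0, 3], [0, 0, 3, 0, 0, 0, 3], [0, 0, 3, 0, 0, 0, 3], [0, 0, 1.5, 0, 0, 0, 3], [-0.6, 1.3, 0, 0, 0, 0, 3], [-1.29, 2.61, 0, 0, 0, 0, 3], [-1.29, 2.61, 0, 0, 0, 0, 3], [-1.29, 2.61, 0, 0, 0, 0, 3], [-1.29, 2.61, 0, 0, 0, 0, 3], [-1.29, 2.61, 0, 0, 0, 0, 3], [-1.29, 2.61, 0, 0, 0, 0, 3], [-1.29, 2.61, 0, 0, 0, 0, 3], [-1.29, 2.61, 0, 0, 0, 0, 3], [-1.29, 2.61, 0, 0, 0, 0, 3], [-1.29, 2.61, 0, 0, 0, 0, 3], [-1.29, 2.61, 0, 0, 0, 0, 3], [-1.29, 2.61, 0, 0, 0, 0, 3], [-0.7, 1.33, 0, 0, 0, 0, 3]]}}

```text
time: 6.85
ee_pos: [0.3589, 0.339, 0.1803]
eef_rot: [0.668, 0.745, -0.001, -0.0]
ft_force: [0.3, -0.5, -4.2]
width: 0.0516
```

{"op": "play_rows", "data": {"commands": [[0.8, -1.4, 0, 0, 0, 0, 3], [0.7, -1.3, 0, 0, 0, 0, 3], [0, 0, -2.5, 0, 0, 0, 3], [0, 0, -3, 0, 0, 0, 3], [0, 0, -3, 0, 0, 0, 3], [0, 0, -2, 0, 0, 0, 3], [0, 0, -1, 0, 0, 0, 3], [0, 0, -0.5, 0, 0, 0, 3], [0, 0, -0.2, 0, 0, 0, 3], [0, 0, 0, 0, 0, 0, 3]]}}

```text
time: 8.1
ee_pos: [0.3763, 0.311, 0.0601]
eef_rot: [0.669, 0.744, 0.0, -0.0]
ft_force: [-0.3, 0.5, -3.4]
width: 0.0518
```

{"op": "play_rows", "data": {"commands": [[0, 0, -0.1, 0, 0, 0, 3], [0, 0, -0.1, 0, 0, 0, 3], [0, 0, 0, 0, 0, 0, 3]]}}

```text
time: 8.48
ee_pos: [0.3762, 0.3109, 0.0577]
eef_rot: [0.669, 0.744, 0.0, -0.0]
ft_force: [0.3, -0.4, -1.6]
width: 0.0518
```

{"op": "play_rows", "data": {"commands": [[0, 0, -0.05, 0, 0, 0, 4.8], [0, 0, 0, 0, 0, 0, 5.6], [0, 0, 0, 0, 0, 0, 8.7], [0, 0, 0, 0, 0, 0, 8.7], [0, 0, 1, 0, 0, 0, 8.7], [0, 0, 2.5, 0, 0, 0, 8.7], [0, 0, 3.5, 0, 0, 0, 8.7], [0, 0, 3.5, 0, 0, 0, 8.7], [0, 0, 1.5, 0, 0, 0, 8.7], [2.12, -2.42, 0, 0, 0, 0, 8.7], [2.12, -2.42, 0, 0, 0, 0, 8.7], [2.12, -2.42, 0, 0, 0, 0, 8.7], [2.12, -2.42, 0, 0, 0, 0, 8.7], [2.12, -2.42, 0, 0, 0, 0, 8.7], [2.12, -2.42, 0, 0, 0, 0, 8.7], [2.12, -2.42, 0, 0, 0, 0, 8.7], [2.12, -2.42, 0, 0, 0, 0, 8.7], [2.12, -2.42, 0, 0, 0, 0, 8.7], [2.12, -2.42, 0, 0, 0, 0, 8.7]]}}

```text
time: 10.85
ee_pos: [0.5884, 0.068, 0.1765]
eef_rot: [0.669, 0.744, -0.0, -0.0]
ft_force: [-0.6, 0.8, -0.3]
width: 0.0871
```

{"op": "play_rows", "data": {"commands": [[0, 0.1, -3, 0, 0, 0, 8.7], [0, 0, -3, 0, 0, 0, 8.7], [0, 0, -2.5, 0, 0, 0, 8.7], [0, 0, -1.8, 0, 0, 0, 8.7], [0, 0, -1, 0, 0, 0, 8.7], [0, 0, -0.2, 0, 0, 0, 8.7], [0, 0, 0, 0, 0, 0, 7], [0, 0, 0, 0, 0, 0, 5], [0, 0, 0, 0, 0, 0, 4], [0, 0, 0, 0, 0, 0, 4], [0, 0, 0, 0, 0, 0, 4], [0, 0, 0, 0, 0, 0, 4]]}}

```text
time: 12.35
ee_pos: [0.5883, 0.07, 0.0624]
eef_rot: [0.669, 0.744, 0.0, 0.0]
ft_force: [-0.4, -0.1, 3.8]
width: 0.0592
```

{"op": "play_rows", "data": {"commands": [[0, 0, 0.5, 0, 0, 0, 4], [0, 0, 1.5, 0, 0, 0, 4], [0, 0, 3, 0, 0, 0, 4], [0, 0, 3, 0, 0, 0, 4], [0, 0, 2, 0, 0, 0, 4], [-1.05, 2.53, 0, 0, 0, 0, 4], [-1.05, 2.53, 0, 0, 0, 0, 4], [-1.05, 2.53, 0, 0, 0, 0, 4], [-1.05, 2.53, 0, 0, 0, 0, 4], [-1.05, 2.53, 0, 0, 0, 0, 4], [-1.05, 2.53, 0, 0, 0, 0, 4], [-1.05, 2.53, 0, 0, 0, 0, 4], [-1.05, 2.53, 0, 0, 0, 0, 4], [-1.05, 2.53, 0, 0, 0, 0, 4], [-1.05, 2.53, 0, 0, 0, 0, 4], [0, 0, -2, 0, 0, 0, 4], [0, 0, -3, 0, 0, 0, 4], [0, 0, -2.5, 0, 0, 0, 4], [0, 0, -1.5, 0, 0, 0, 4], [0, 0, 0, 0, 0, 0, 4]]}}

```text
time: 14.85
ee_pos: [0.4827, 0.3224, 0.0717]
eef_rot: [0.669, 0.744, -0.001, -0.0]
ft_force: [-0.1, 0.4, -2.0]
width: 0.0591
```

{"op": "play_rows", "data": {"commands": [[0, 0, -0.7, 0, 0, 0, 4], [0, 0, -0.4, 0, 0, 0, 4], [0, 0, -0.2, 0, 0, 0, 4], [0, 0, -0.1, 0, 0, 0, 4], [0, 0, 0, 0, 0, 0, 4], [0, 0, 0, 0, 0, 0, 4]]}}

```text
time: 15.6
ee_pos: [0.4832, 0.3229, 0.0584]
eef_rot: [0.669, 0.744, 0.0, -0.0]
ft_force: [-0.9, -0.2, 1.4]
width: 0.0592
```

Contact made, so I release and go to the can.

{"op": "play_rows", "data": {"commands": [[0, 0, 0, 0, 0, 0, 5.6], [0, 0, 0, 0, 0, 0, 6.4], [0, 0, 0, 0, 0, 0, 8.7], [0, 0, 0, 0, 0, 0, 8.7], [0, 0, 1, 0, 0, 0, 8.7], [0, 0, 3, 0, 0, 0, 8.7], [0, 0, 4, 0, 0, 0, 8.7], [0, 0, 4, 0, 0, 0, 8.7], [0.99, -3.16, 0, 0, 0, 0, 8.7], [0.99, -3.16, 0, 0, 0, 0, 8.7], [0.99, -3.16, 0, 0, 0, 0, 8.7], [0.99, -3.16, 0, 0, 0, 0, 8.7], [0.99, -3.16, 0, 0, 0, 0, 8.7], [0.99, -3.16, 0, 0, 0, 0, 8.7], [0.99, -3.16, 0, 0, 0, 0, 8.7], [0.99, -3.16, 0, 0, 0, 0, 8.7], [0.99, -3.16, 0, 0, 0, 0, 8.7], [0.99, -3.16, 0, 0, 0, 0, 8.7], [0.99, -3.16, 0, 0, 0, 0, 8.7], [0.99, -3.16, 0, 0, 0, 0, 8.7]]}}

```text
time: 18.1
ee_pos: [0.6022, -0.0573, 0.1789]
eef_rot: [0.669, 0.744, 0.0, 0.0]
ft_force: [0.5, -1.4, 0.3]
width: 0.0871
```

{"op": "play_rows", "data": {"commands": [[0, 0, -3, 0, 0, 0, 8.7], [0, 0, -3, 0, 0, 0, 8.7], [0, 0, -3, 0, 0, 0, 8.7], [0, 0, -1.5, 0, 0, 0, 8.7], [0, 0, -0.9, 0, 0, 0, 8.7], [0, 0, -0.3, 0, 0, 0, 8.7], [0, 0, 0, 0, 0, 0, 7], [0, 0, 0, 0, 0, 0, 5], [0, 0, 0, 0, 0, 0, 3], [0, 0, 0, 0, 0, 0, 3], [0, 0, 0, 0, 0, 0, 3], [0, 0, 0, 0, 0, 0, 3], [0, 0, 0, 0, 0, 0, 3]]}}

```text
time: 19.73
ee_pos: [0.602, -0.0566, 0.0612]
eef_rot: [0.669, 0.744, 0.0, 0.0]
ft_force: [-0.1, 0.1, 1.6]
width: 0.0502
```

{"op": "play_rows", "data": {"commands": [[0, 0, 0.5, 0, 0, 0, 3], [0, 0, 2, 0, 0, 0, 3], [0, 0, 3, 0, 0, 0, 3], [0, 0, 3, 0, 0, 0, 3], [0, 0, 1.5, 0, 0, 0, 3], [-0.07, 3, 0, 0, 0, 0, 3], [-0.07, 3, 0, 0, 0, 0, 3], [-0.07, 3, 0, 0, 0, 0, 3], [-0.07, 3, 0, 0, 0, 0, 3], [-0.07, 3, 0, 0, 0, 0, 3], [-0.07, 3, 0, 0, 0, 0, 3], [-0.07, 3, 0, 0, 0, 0, 3], [-0.07, 3, 0, 0, 0, 0, 3], [-0.07, 3, 0, 0, 0, 0, 3], [-0.07, 3, 0, 0, 0, 0, 3], [-0.07, 3, 0, 0, 0, 0, 3], [-0.07, 3, 0, 0, 0, 0, 3], [-0.07, 3, 0, 0, 0, 0, 3], [0, 0, 0, 0, 0, 0, 3], [0, 0, 0, 0, 0, 0, 3]]}}

```text
time: 22.22
ee_pos: [0.5928, 0.3327, 0.1609]
eef_rot: [0.669, 0.743, -0.0, 0.0]
ft_force: [0.0, -0.6, -1.4]
width: 0.0502
```

```bash
python3 - <<'E'
from h import *
snap("top","top1.png",(110,190,390,400),2.8)
E
```

```text
(no output)
```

View pics/top1.png

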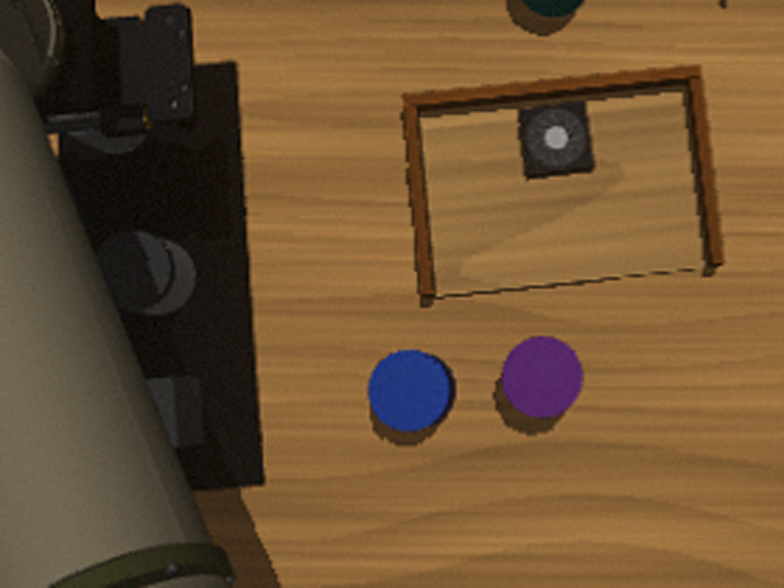

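Jar (148,272) and tin (175,410) stand on the mat, and the fan is undisturbed at crop (556,138). I lower the can.

{"op": "play_rows", "data": {"commands": [[0, 0, -2, 0, 0, 0, 3], [0, 0, -3, 0, 0, 0, 3], [0, 0, -2.5, 0, 0, 0, 3], [0, 0, -1.5, 0, 0, 0, 3], [0, 0, -0.7, 0, 0, 0, 3], [0, 0, -0.4, 0, 0, 0, 3], [0, 0, -0.2, 0, 0, 0, 3], [0, 0, 0, 0, 0, 0, 3], [0, 0, 0, 0, 0, 0, 3]]}}

```text
time: 23.4
ee_pos: [0.593, 0.3338, 0.0586]
eef_rot: [0.669, 0.744, 0.0, 0.0]
ft_force: [-0.2, -0.6, -2.0]
width: 0.0503
```

```bash
python3 - <<'E'
from h import *
c=lambda p:crop2(p,(110,190),2.8)
P=pix2w("top",c([(519,108),(585,100),(594,170),(528,180)]),.024)
print(P.mean(0),ang(P[1],P[0]),ang(P[2],P[3]),ang(P[3],P[0]),ang(P[2],P[1]),pix2w("top",c([(556,138)]),.024))
E
```

```text
[0.59349917 0.00731615 0.024     ] 97.56203164874682 99.17519145642312 7.699205683108473 7.510378566783903 [[0.59458476 0.0077264  0.024     ]]
```

{"op": "play_rows", "data": {"commands": [[0, 0, -0.1, 0, 0, 0, 3], [0, 0, -0.05, 0, 0, 0, 3], [0, 0, 0, 0, 0, 0, 3], [0, 0, 0, 0, 0, 0, 4.8], [0, 0, 0, 0, 0, 0, 5.6], [0, 0, 0, 0, 0, 0, 8.7], [0, 0, 0, 0, 0, 0, 8.7], [0, 0, 1, 0, 0, 0, 8.7], [0, 0, 3, 0, 0, 0, 8.7], [0, 0, 4, 0, 0, 0, 8.7], [0, 0, 4, 0, 0, 0, 8.7], [0, 0, 0, 0, 0, 0, 8.7]]}}

```text
time: 24.9
ee_pos: [0.5946, 0.3345, 0.1814]
eef_rot: [0.669, 0.744, 0.003, 0.001]
ft_force: [0.7, 0.3, -0.8]
width: 0.0869
```

{"op": "play_rows", "data": {"commands": [[0, -3.26, 0, 0, 0, 0, 8.7], [0, -3.26, 0, 0, 0, 0, 8.7], [0, -3.26, 0, 0, 0, 0, 8.7], [0, -3.26, 0, 0, 0, 0, 8.7], [0, -3.26, 0, 0, 0, 0, 8.7], [0, -3.26, 0, 0, 0, 0, 8.7], [0, -3.26, 0, 0, 0, 0, 8.7], [0, -3.26, 0, 0, 0, 0, 8.7], [0, -3.26, 0, 0, 0, 0, 8.7], [0, -3.26, 0, 0, 0, 0, 8.7], [0, 0, -3, 0, 0, 0.02, 8.7], [0, 0, -3, 0, 0, 0, 8.7], [0, 0, -3, 0, 0, 0, 8.7], [0, 0, 0, 0, 0, 0, 8.7], [0, 0, 0, 0, 0, 0, 8.7]]}}

```text
time: 26.78
ee_pos: [0.5933, 0.0076, 0.0877]
eef_rot: [0.661, 0.75, 0.0, 0.0]
ft_force: [0.9, 0.1, 0.2]
width: 0.0867
```

```bash
python3 - <<'E'
from h import *
snap("top","top2.png",(110,190,390,400),2.8)
E
```

```text
(no output)
```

View pics/top2.png

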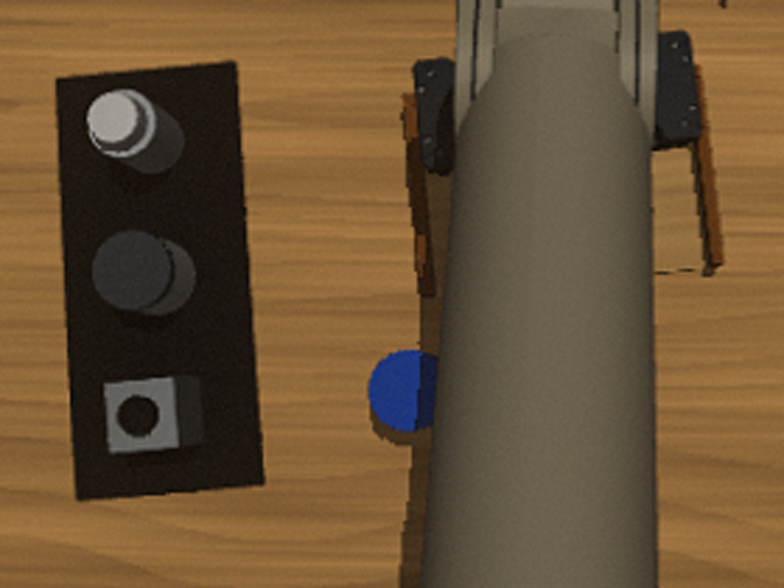

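{"op": "play_rows", "data": {"commands": [[0.05, 0, -3, 0, 0, 0, 8.7], [0, 0, -2, 0, 0, 0, 8.7], [0, 0, -1.3, 0, 0, 0, 8.7], [0, 0, -0.7, 0, 0, 0, 8.7], [0, 0, 0, 0, 0, 0, 8.7], [0, 0, 0, 0, 0, 0, 8.7]]}}

```text
time: 27.58
ee_pos: [0.5938, 0.0076, 0.0172]
eef_rot: [0.661, 0.75, 0.0, 0.0]
ft_force: [-0.5, 0.3, -0.2]
width: 0.0871
```

All three stand upright on the mat: can (120,122), jar (132,270), tin (142,413). I grip the fan and lift.

{"op": "play_rows", "data": {"commands": [[0, 0, -0.1, 0, 0, 0, 7], [0, 0, 0, 0, 0, 0, 6], [0, 0, 0, 0, 0, 0, 5], [0, 0, 0, 0, 0, 0, 4], [0, 0, 0, 0, 0, 0, 4], [0, 0, 0, 0, 0, 0, 4], [0, 0, 0, 0, 0, 0, 4]], "grip_force": 20}}

```text
time: 28.45
ee_pos: [0.5933, 0.0077, 0.0156]
eef_rot: [0.661, 0.75, 0.0, -0.0]
ft_force: [-0.9, -0.4, 0.4]
width: 0.054
```

{"op": "play_rows", "data": {"commands": [[0, 0, 0.3, 0, 0, 0, 4], [0, 0, 1, 0, 0, 0, 4], [0, 0, 2, 0, 0, 0, 4], [0, 0, 3, 0, 0, 0, 4], [0, 0, 3, 0, 0, 0, 4], [0, 0, 0, 0, 0, 0, 4]]}}

```text
time: 29.2
ee_pos: [0.5952, 0.0076, 0.1125]
eef_rot: [0.661, 0.75, 0.002, 0.002]
ft_force: [0.4, -0.1, -1.5]
width: 0.0538
```

{"op": "play_rows", "data": {"commands": [[-1.18, -2.9, 0, 0, 0, -0.02, 4], [-1.18, -2.9, 0, 0, 0, 0, 4], [-1.18, -2.9, 0, 0, 0, 0, 4], [-1.18, -2.9, 0, 0, 0, 0, 4], [-1.18, -2.9, 0, 0, 0, 0, 4], [-1.18, -2.9, 0, 0, 0, 0, 4], [-1.18, -2.9, 0, 0, 0, 0, 4], [-1.18, -2.9, 0, 0, 0, 0, 4], [-1.18, -2.9, 0, 0, 0, 0, 4], [-1.18, -2.9, 0, 0, 0, 0, 4], [-1.18, -2.9, 0, 0, 0, 0, 4], [0, 0, -2, 0, 0, 0, 4], [0, 0, -2, 0, 0, 0, 4], [0, 0, -2, 0, 0, 0, 4], [0, 0, 0, 0, 0, 0, 4], [0, 0, 0, 0, 0, 0, 4]]}}

```text
time: 31.2
ee_pos: [0.4632, -0.3119, 0.0492]
eef_rot: [0.669, 0.743, -0.0, 0.0]
ft_force: [0.2, -0.7, -0.7]
width: 0.0536
```

```bash
python3 - <<'E'
from h import *
snap("scene","fan1.png",(230,110,390,220),5)
print(w2pix("scene",[[.4638,-.311,.024]]))
E
```

```text
[[294.67669532 162.85812693]]
```

View pics/fan1.png

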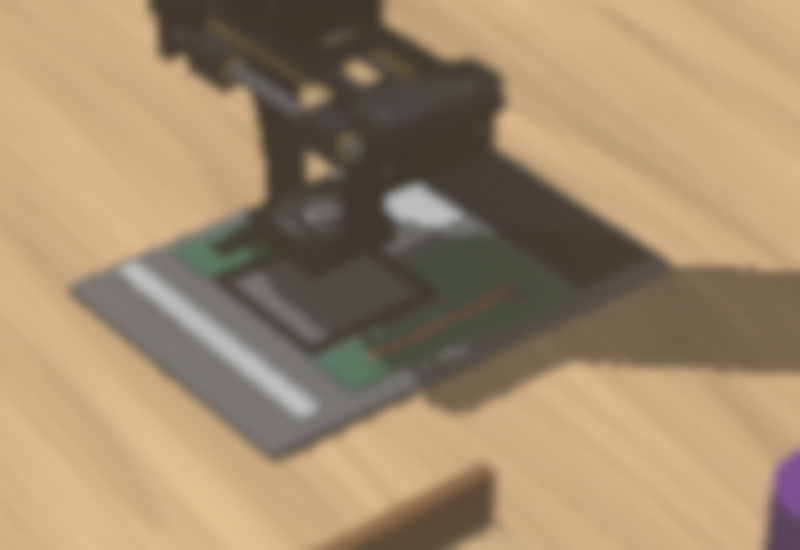

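The fan hangs level above the bay, at crop (320,215). I lower it.

{"op": "play_rows", "data": {"commands": [[0.05, 0.05, -1.5, 0, 0, 0, 4], [0, 0, -0.9, 0, 0, 0, 4], [0, 0, -0.5, 0, 0, 0, 4], [0, 0, -0.3, 0, 0, 0, 4], [0, 0, 0, 0, 0, 0, 4], [0, 0, 0, 0, 0, 0, 4]]}}

```text
time: 32.0
ee_pos: [0.4641, -0.311, 0.0168]
eef_rot: [0.669, 0.744, 0.0, 0.0]
ft_force: [-0.2, -0.5, -0.6]
width: 0.0536
```

{"op": "play_rows", "data": {"commands": [[0, 0, -0.07, 0, 0, 0, 4], [0, 0, 0, 0, 0, 0, 4], [0, 0, 0, 0, 0, 0, 5.2], [0, 0, 0, 0, 0, 0, 5.8], [0, 0, 0, 0, 0, 0, 6.6], [0, 0, 0, 0, 0, 0, 7.5], [0, 0, 1, 0, 0, 0, 8], [0, 0, 3, 0, 0, 0, 8.7], [0, 0, 4, 0, 0, 0, 8.7], [0, 0, 5, 0, 0, 0, 8.7], [0, 0, 4, 0, 0, 0, 8.7]]}}

```text
time: 33.38
ee_pos: [0.464, -0.3112, 0.1887]
eef_rot: [0.669, 0.743, 0.0, 0.001]
ft_force: [0.3, -0.7, -0.9]
width: 0.0868
```

{"op": "play_rows", "data": {"commands": [[0.8, 3.2, 0, 0, 0, 0, 8.7], [0.8, 3.2, 0, 0, 0, 0, 8.7], [0.8, 3.2, 0, 0, 0, 0, 8.7], [0.8, 3.2, 0, 0, 0, 0, 8.7], [0.8, 3.2, 0, 0, 0, 0, 8.7], [0.8, 3.2, 0, 0, 0, 0, 8.7], [0.8, 3.2, 0, 0, 0, 0, 8.7], [0.8, 3.2, 0, 0, 0, 0, 8.7], [0.8, 3.2, 0, 0, 0, 0, 8.7], [0.8, 3.2, 0, 0, 0, 0, 8.7]]}}

```text
time: 34.62
ee_pos: [0.5442, 0.01, 0.1867]
eef_rot: [0.669, 0.744, 0.0, 0.0]
ft_force: [0.1, -0.1, -0.3]
width: 0.087
```

```bash
python3 - <<'E'
from h import *
snap("top","top3.png",(400,245,510,380),4.4)
E
```

```text
(no output)
```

View pics/top3.png

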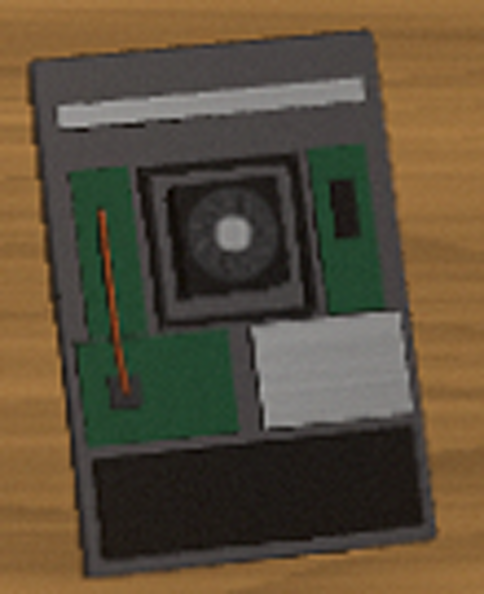

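The fan lies in the bay with its hub at crop (233,233). I check the offset, and measure the items on the mat from top2 positions.

```bash
python3 - <<'E'
from h import *
print("fan",pix2w("top",crop2([(233,233)],(400,245),4.4),.024))
c=lambda p:crop2(p,(110,190),2.8)
print("can",pix2w("top",c([(114,120)]),.119)); print("jar",pix2w("top",c([(131,270)]),.084))
P=pix2w("top",c([(104,383),(174,377),(180,446),(110,452)]),.089);print("tin",P.mean(0),ang(P[1],P[0]),ang(P[3],P[0]))
E
```

```text
fan [[ 0.46671524 -0.31080745  0.024     ]]
can [[0.58947978 0.33035138 0.119     ]]
jar [[0.48288248 0.32212874 0.084     ]]
tin [0.37716601 0.3081606  0.089     ] 95.73293962808206 7.402944554384852
```

Fan is within 3 mm of the bay centre. I return the can first.

{"op": "play_rows", "data": {"commands": [[0.49, 3.24, 0, 0, 0, 0, 8.7], [0.49, 3.24, 0, 0, 0, 0, 8.7], [0.49, 3.24, 0, 0, 0, 0, 8.7], [0.49, 3.24, 0, 0, 0, 0, 8.7], [0.49, 3.24, 0, 0, 0, 0, 8.7], [0.49, 3.24, 0, 0, 0, 0, 8.7], [0.49, 3.24, 0, 0, 0, 0, 8.7], [0.49, 3.24, 0, 0, 0, 0, 8.7], [0.49, 3.24, 0, 0, 0, 0, 8.7], [0.49, 3.24, 0, 0, 0, 0, 8.7], [0, 0, -1, 0, 0, 0, 8.7], [0, 0, -1, 0, 0, 0, 8.7], [0, 0, 0, 0, 0, 0, 8.7], [0, 0, 0, 0, 0, 0, 8.7]], "grip_force": 30}}

```text
time: 36.42
ee_pos: [0.5933, 0.3322, 0.1663]
eef_rot: [0.669, 0.743, 0.0, 0.0]
ft_force: [0.5, -0.1, 0.0]
width: 0.0871
```

{"op": "play_rows", "data": {"commands": [[0, 0, -3, 0, 0, 0, 8.7], [0, 0, -3, 0, 0, 0, 8.7], [0, 0, -2.4, 0, 0, 0, 8.7], [0, 0, -1.5, 0, 0, 0, 8.7], [0, 0, -0.8, 0, 0, 0, 8.7], [0, 0, 0, 0, 0, 0, 8.7], [0, 0, 0, 0, 0, 0, 7], [0, 0, 0, 0, 0, 0, 5], [0, 0, 0, 0, 0, 0, 3], [0, 0, 0, 0, 0, 0, 3], [0, 0, 0, 0, 0, 0, 3], [0, 0, 0, 0, 0, 0, 3], [0, 0, 0, 0, 0, 0, 3]]}}

```text
time: 38.05
ee_pos: [0.593, 0.3331, 0.059]
eef_rot: [0.669, 0.744, 0.0, -0.0]
ft_force: [-0.3, -0.8, 1.0]
width: 0.0501
```

{"op": "play_rows", "data": {"commands": [[0, 0, 0.5, 0, 0, 0, 3], [0, 0, 2, 0, 0, 0, 3], [0, 0, 3, 0, 0, 0, 3], [0, 0, 3, 0, 0, 0, 3], [0, 0, 1.5, 0, 0, 0, 3], [0.07, -3, 0, 0, 0, 0, 3], [0.07, -3, 0, 0, 0, 0, 3], [0.07, -3, 0, 0, 0, 0, 3], [0.07, -3, 0, 0, 0, 0, 3], [0.07, -3, 0, 0, 0, 0, 3], [0.07, -3, 0, 0, 0, 0, 3], [0.07, -3, 0, 0, 0, 0, 3], [0.07, -3, 0, 0, 0, 0, 3], [0.07, -3, 0, 0, 0, 0, 3], [0.07, -3, 0, 0, 0, 0, 3], [0.07, -3, 0, 0, 0, 0, 3], [0.07, -3, 0, 0, 0, 0, 3], [0.07, -3, 0, 0, 0, 0, 3], [0, 0, 0, 0, 0, 0, 3], [0, 0, 0, 0, 0, 0, 3]]}}

```text
time: 40.55
ee_pos: [0.602, -0.0562, 0.1589]
eef_rot: [0.668, 0.744, 0.0, -0.0]
ft_force: [0.1, 1.0, -2.2]
width: 0.0503
```

{"op": "play_rows", "data": {"commands": [[0, 0, -2, 0, 0, 0, 3], [0, 0, -3, 0, 0, 0, 3], [0, 0, -2, 0, 0, 0, 3], [0, 0, -1.3, 0, 0, 0, 3], [0, 0, -0.7, 0, 0, 0, 3], [0, 0, -0.3, 0, 0, 0, 3], [0, 0, 0, 0, 0, 0, 3], [0, 0, 0, 0, 0, 0, 3]]}}

```text
time: 41.55
ee_pos: [0.6024, -0.0569, 0.0665]
eef_rot: [0.669, 0.744, 0.0, 0.0]
ft_force: [0.8, 0.2, -2.3]
width: 0.0501
```

{"op": "play_rows", "data": {"commands": [[0, 0, -0.2, 0, 0, 0, 3], [0, 0, -0.1, 0, 0, 0, 3], [0, 0, 0, 0, 0, 0, 3], [0, 0, 0, 0, 0, 0, 3]]}}

```text
time: 42.05
ee_pos: [0.6021, -0.0569, 0.0629]
eef_rot: [0.669, 0.744, 0.0, 0.0]
ft_force: [-0.0, 0.5, -2.1]
width: 0.0504
```

{"op": "play_rows", "data": {"commands": [[0, 0, -0.1, 0, 0, 0, 3], [0, 0, 0, 0, 0, 0, 3]]}}

```text
time: 42.3
ee_pos: [0.6024, -0.057, 0.0629]
eef_rot: [0.669, 0.744, 0.0, 0.0]
ft_force: [-3.0, 0.3, 7.6]
width: 0.0506
```

Contact. I release and go to the jar at (0.483, 0.323, 0.0585).

{"op": "play_rows", "data": {"commands": [[0, 0, 0.07, 0, 0, 0, 4.8], [0, 0, 0, 0, 0, 0, 5.6], [0, 0, 0, 0, 0, 0, 8.7], [0, 0, 0, 0, 0, 0, 8.7], [0, 0, 1, 0, 0, 0, 8.7], [0, 0, 3, 0, 0, 0, 8.7], [0, 0, 4, 0, 0, 0, 8.7], [0, 0, 4, 0, 0, 0, 8.7], [-0.99, 3.16, 0, 0, 0, 0, 8.7], [-0.99, 3.16, 0, 0, 0, 0, 8.7], [-0.99, 3.16, 0, 0, 0, 0, 8.7], [-0.99, 3.16, 0, 0, 0, 0, 8.7], [-0.99, 3.16, 0, 0, 0, 0, 8.7], [-0.99, 3.16, 0, 0, 0, 0, 8.7], [-0.99, 3.16, 0, 0, 0, 0, 8.7], [-0.99, 3.16, 0, 0, 0, 0, 8.7], [-0.99, 3.16, 0, 0, 0, 0, 8.7], [-0.99, 3.16, 0, 0, 0, 0, 8.7], [-0.99, 3.16, 0, 0, 0, 0, 8.7], [-0.99, 3.16, 0, 0, 0, 0, 8.7]]}}

```text
time: 44.8
ee_pos: [0.4831, 0.3233, 0.1834]
eef_rot: [0.669, 0.744, 0.0, 0.0]
ft_force: [0.6, 0.2, 0.3]
width: 0.0872
```

{"op": "play_rows", "data": {"commands": [[0, 0, -1, 0, 0, 0, 8.7], [0, 0, -3, 0, 0, 0, 8.7], [0, 0, -3, 0, 0, 0, 8.7], [0, 0, -3, 0, 0, 0, 8.7], [0, 0, -1.5, 0, 0, 0, 8.7], [0, 0, -0.6, 0, 0, 0, 8.7], [0, 0, 0, 0, 0, 0, 8.7], [0, 0, 0, 0, 0, 0, 7], [0, 0, 0, 0, 0, 0, 5], [0, 0, 0, 0, 0, 0, 4], [0, 0, 0, 0, 0, 0, 4], [0, 0, 0, 0, 0, 0, 4], [0, 0, 0, 0, 0, 0, 4]]}}

```text
time: 46.42
ee_pos: [0.4834, 0.3226, 0.0618]
eef_rot: [0.669, 0.744, 0.0, -0.0]
ft_force: [-0.3, 0.6, 2.5]
width: 0.059
```

{"op": "play_rows", "data": {"commands": [[0, 0, 0.5, 0, 0, 0, 4], [0, 0, 1.5, 0, 0, 0, 4], [0, 0, 3, 0, 0, 0, 4], [0, 0, 3, 0, 0, 0, 4], [0, 0, 2, 0, 0, 0, 4], [1.05, -2.53, 0, 0, 0, 0, 4], [1.05, -2.53, 0, 0, 0, 0, 4], [1.05, -2.53, 0, 0, 0, 0, 4], [1.05, -2.53, 0, 0, 0, 0, 4], [1.05, -2.53, 0, 0, 0, 0, 4], [1.05, -2.53, 0, 0, 0, 0, 4], [1.05, -2.53, 0, 0, 0, 0, 4], [1.05, -2.53, 0, 0, 0, 0, 4], [1.05, -2.53, 0, 0, 0, 0, 4], [1.05, -2.53, 0, 0, 0, 0, 4], [0, 0, 0, 0, 0, 0, 4], [0, 0, 0, 0, 0, 0, 4]]}}

```text
time: 48.55
ee_pos: [0.588, 0.07, 0.162]
eef_rot: [0.668, 0.744, 0.0, -0.0]
ft_force: [-0.2, 0.5, -2.4]
width: 0.059
```

{"op": "play_rows", "data": {"commands": [[0, 0, -2, 0, 0, 0, 4], [0, 0, -3, 0, 0, 0, 4], [0, 0, -2, 0, 0, 0, 4], [0, 0, -1.3, 0, 0, 0, 4], [0, 0, -0.8, 0, 0, 0, 4], [0, 0, -0.2, 0, 0, 0, 4], [0, 0, 0, 0, 0, 0, 4], [0, 0, 0, 0, 0, 0, 4]]}}

```text
time: 49.55
ee_pos: [0.5886, 0.0694, 0.0692]
eef_rot: [0.669, 0.744, 0.0, 0.0]
ft_force: [-0.6, 0.3, -2.9]
width: 0.0592
```

{"op": "play_rows", "data": {"commands": [[0, 0, -0.2, 0, 0, 0, 4], [0, 0, -0.1, 0, 0, 0, 4], [0, 0, 0, 0, 0, 0, 4], [0, 0, 0, 0, 0, 0, 4]]}}

```text
time: 50.05
ee_pos: [0.5884, 0.0693, 0.0659]
eef_rot: [0.669, 0.744, 0.0, 0.0]
ft_force: [-0.7, -0.2, 1.6]
width: 0.0591
```

{"op": "play_rows", "data": {"commands": [[0, 0, 0, 0, 0, 0, 5.6], [0, 0, 0, 0, 0, 0, 6.4], [0, 0, 0, 0, 0, 0, 8.7], [0, 0, 0, 0, 0, 0, 8.7], [0, 0, 1, 0, 0, 0, 8.7], [0, 0, 2.5, 0, 0, 0, 8.7], [0, 0, 3.5, 0, 0, 0, 8.7], [0, 0, 3.5, 0, 0, 0, 8.7], [0, 0, 1.5, 0, 0, 0, 8.7], [-2.12, 2.42, 0, 0, 0, 0, 8.7], [-2.12, 2.42, 0, 0, 0, 0, 8.7], [-2.12, 2.42, 0, 0, 0, 0, 8.7], [-2.12, 2.42, 0, 0, 0, 0, 8.7], [-2.12, 2.42, 0, 0, 0, 0, 8.7], [-2.12, 2.42, 0, 0, 0, 0, 8.7], [-2.12, 2.42, 0, 0, 0, 0, 8.7], [-2.12, 2.42, 0, 0, 0, 0, 8.7], [-2.12, 2.42, 0, 0, 0, 0, 8.7], [-2.12, 2.42, 0, 0, 0, 0, 8.7]]}}

```text
time: 52.42
ee_pos: [0.3753, 0.3118, 0.1852]
eef_rot: [0.669, 0.744, -0.0, -0.0]
ft_force: [0.2, 0.9, -0.4]
width: 0.0868
```

{"op": "play_rows", "data": {"commands": [[0, 0, -1, 0, 0, 0, 8.7], [0, 0, -3, 0, 0, 0, 8.7], [0, 0, -3, 0, 0, 0, 8.7], [0, 0, -3, 0, 0, 0, 8.7], [0, 0, -1.5, 0, 0, 0, 8.7], [0, 0, -0.9, 0, 0, 0, 8.7], [0, 0, 0, 0, 0, 0, 8.7], [0, 0, 0, 0, 0, 0, 7], [0, 0, 0, 0, 0, 0, 5], [0, 0, 0, 0, 0, 0, 3], [0, 0, 0, 0, 0, 0, 3], [0, 0, 0, 0, 0, 0, 3], [0, 0, 0, 0, 0, 0, 3]]}}

```text
time: 54.05
ee_pos: [0.3764, 0.3112, 0.0617]
eef_rot: [0.669, 0.744, 0.0, 0.0]
ft_force: [-0.7, -1.3, 2.9]
width: 0.0518
```

{"op": "play_rows", "data": {"commands": [[0, 0, 0.5, 0, 0, 0, 3], [0, 0, 1.5, 0, 0, 0, 3], [0, 0, 3, 0, 0, 0, 3], [0, 0, 3, 0, 0, 0, 3], [0, 0, 3, 0, 0, 0, 3], [0, 0, 1, 0, 0, 0, 3], [1.27, -2.61, 0, 0, 0, 0, 3], [1.27, -2.61, 0, 0, 0, 0, 3], [1.27, -2.61, 0, 0, 0, 0, 3], [1.27, -2.61, 0, 0, 0, 0, 3], [1.27, -2.61, 0, 0, 0, 0, 3], [1.27, -2.61, 0, 0, 0, 0, 3], [1.27, -2.61, 0, 0, 0, 0, 3], [1.27, -2.61, 0, 0, 0, 0, 3], [1.27, -2.61, 0, 0, 0, 0, 3], [1.27, -2.61, 0, 0, 0, 0, 3], [1.27, -2.61, 0, 0, 0, 0, 3], [1.27, -2.61, 0, 0, 0, 0, 3], [0, 0, 0, 0, 0, 0, 3], [0, 0, 0, 0, 0, 0, 3]]}}

```text
time: 56.55
ee_pos: [0.5282, -0.0013, 0.181]
eef_rot: [0.668, 0.744, -0.0, -0.001]
ft_force: [0.2, 0.6, -3.4]
width: 0.0519
```

{"op": "play_rows", "data": {"commands": [[0, 0, -2, 0, 0, 0, 3], [0, 0, -3, 0, 0, 0, 3], [0, 0, -3, 0, 0, 0, 3], [0, 0, -2, 0, 0, 0, 3], [0, 0, -0.9, 0, 0, 0, 3], [0, 0, -0.2, 0, 0, 0, 3], [0, 0, 0, 0, 0, 0, 3], [0, 0, 0, 0, 0, 0, 3]]}}

```text
time: 57.55
ee_pos: [0.5292, -0.0018, 0.0713]
eef_rot: [0.669, 0.744, 0.001, 0.0]
ft_force: [0.1, -1.3, -4.4]
width: 0.052
```

{"op": "play_rows", "data": {"commands": [[0, -0.05, -0.3, 0, 0, 0, 3], [0, 0, -0.15, 0, 0, 0, 3], [0, 0, -0.05, 0, 0, 0, 3], [0, 0, 0, 0, 0, 0, 3]]}}

```text
time: 58.05
ee_pos: [0.5287, -0.0024, 0.0657]
eef_rot: [0.669, 0.744, 0.0, -0.0]
ft_force: [-0.3, 0.2, -0.9]
width: 0.0522
```

Touching down, so I release, lift and back off to the side.

{"op": "play_rows", "data": {"commands": [[0, 0, -0.05, 0, 0, 0, 4.8], [0, 0, 0, 0, 0, 0, 5.6], [0, 0, 0, 0, 0, 0, 8.7], [0, 0, 0, 0, 0, 0, 8.7], [0, 0, 1, 0, 0, 0, 8.7], [0, 0, 2.5, 0, 0, 0, 8.7], [0, 0, 4, 0, 0, 0, 8.7], [0, 0, 4, 0, 0, 0, 8.7], [0, 0, 4, 0, 0, 0, 8.7], [-1.2, 3.2, 0, 0, 0, 0, 8.7], [-1.2, 3.2, 0, 0, 0, 0, 8.7], [-1.2, 3.2, 0, 0, 0, 0, 8.7], [-1.2, 3.2, 0, 0, 0, 0, 8.7], [-1.2, 3.2, 0, 0, 0, 0, 8.7], [-1.2, 3.2, 0, 0, 0, 0, 8.7], [-1.2, 3.2, 0, 0, 0, 0, 8.7], [-1.2, 3.2, 0, 0, 0, 0, 8.7], [-1.2, 3.2, 0, 0, 0, 0, 8.7], [-1.2, 3.2, 0, 0, 0, 0, 8.7], [0, 0, 0, 0, 0, 0, 8.7]]}}

```text
time: 60.55
ee_pos: [0.4072, 0.3201, 0.2206]
eef_rot: [0.667, 0.745, 0.0, -0.0]
ft_force: [0.6, -0.9, -0.5]
width: 0.0872
```

```bash
python3 - <<'E'
from h import *
snap("top","top4.png",(240,200,380,310),5.7)
E
```

```text
(no output)
```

View pics/top4.png

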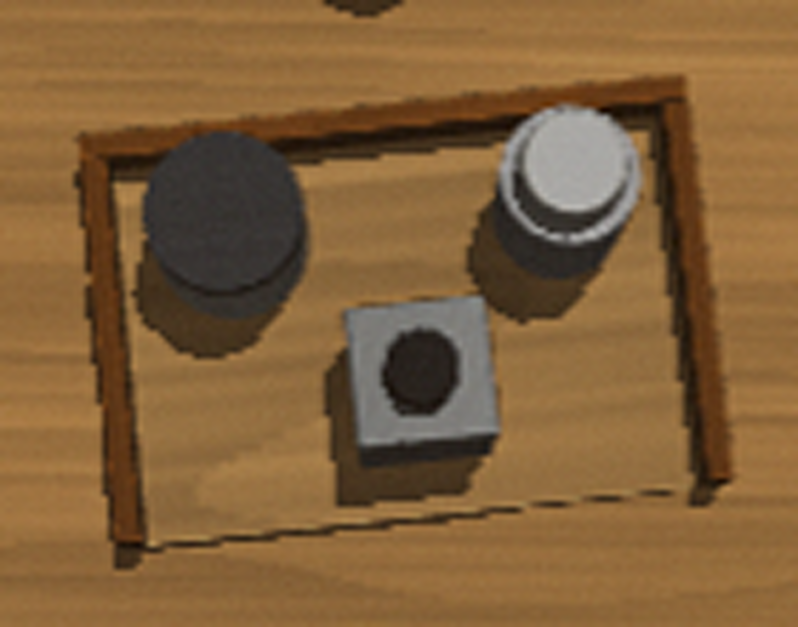

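The jar (223,212), can (574,160) and tin (421,371) match the first crop to within a pixel or so, all upright. I hand it in.

```bash
python3 -c "
from bench import r
print(r.close_job())"
```

```text
the job is handed in; nothing more can be done
None
```

I finished the job and handed it in at about 61 s of the 152 s allowed; the hand-in gives no verdict.

I stood the tin, jar and can on the side mat, laid the fan in the laptop's bay, then put the can, jar and tin back in the nook. The gripper kept nearly the same heading throughout, so the tin stayed square.

- **Mat:** the overhead picture before I moved the fan showed all three upright on the mat.
- **Fan:** the overhead picture after placing put it about 3 mm from the bay centre, flat and square.
- **Can, tin and jar:** the last overhead picture shows each within about 1–2 crop pixels of its starting place, under 1 mm, with all three upright and the tin square.
- **Odd reading:** the gripper closed to 50 mm on the 52 mm can each time. I did not look into it, and the can did not slip.
- **Not checked:** I never reached for or moved near the mouse, the screwdriver or the coloured look-alike jars. I did not check the mouse and screwdriver again at the end.

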